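# Set the feed pots out from the drainer, row for row

## Task

Put the four rinsed feed pots - steel cup, glass pot, terracotta pot and bamboo cup - out for the birds: move them from the wire drainer to the wooden feeding rack, one pot to each socket, in the same left-to-right order in which they now stand in the drainer, because the birds look for each feed in its usual place. Carry each pot straight across to its own socket without setting it down on the slab or in another place in the drainer on the way, and set it down gently, upright and fully down in the socket, not dropped. Leave the glass bowl, brush, scoop and leaf dish where they are.

Things in the scene. Friction and masses are not known exactly. Their poses are not given: they have to be found in the camera images.
- drainer: Stainless wire draining rack, 86 (x) by 352 (y) mm, fixed, nearer to or further from the robot than the feeding rack, yaw within 0.15 rad. Row of 4 bays along its y axis: centres at local x = 0, y = +129, +43, -43, -129 mm; +y is the robot's left. Pots stand on its floor 20 mm above the slab; wire dividers between bays rise to 42 mm, long sides only 21 mm. Origin: centre of its underside, on the slab.
- feeding_rack: Wooden board 104 (x) by 356 (y) mm, fixed, yaw within 0.15 rad. Row of 4 round sockets along its y axis: centres at local x = 0, y = +129, +43, -43, -129 mm; +y is the robot's left. Sockets 80 mm across, 10 mm deep: board top 30 mm, socket floor 20 mm above the slab. A thin perch along its far side (local x = +72 mm, top 26 mm). Origin: centre of its underside, on the slab.
- steel_cup: Stainless steel cup, straight-sided, 60 mm across, 64 mm tall, wall 2.5 mm, about 110 g. Origin: centre of its underside; z up. Loose, upright, empty; starts in a random bay of the drainer, within 8 mm of the bay's centre.
- glass_pot: Clear glass pot, the widest and lowest, straight-sided above its foot, 64 mm across, 54 mm tall, wall 4 mm, about 160 g. Origin: centre of its underside; z up. Loose, upright, empty; starts in a random bay of the drainer, within 8 mm of the bay's centre.
- clay_pot: Small terracotta flowerpot-shaped pot: tapered body 44 mm across at the foot, upright collar 65 mm across from 42 mm up to the rim at 64 mm, about 170 g; best gripped by the collar. Origin: centre of its underside; z up. Loose, upright, empty; starts in a random bay of the drainer, within 8 mm of the bay's centre.
- bamboo_cup: Bamboo cup, the narrowest and tallest, straight-sided, 50 mm across, 76 mm tall, wall 4 mm, about 80 g. Origin: centre of its underside; z up. Loose, upright, empty; starts in a random bay of the drainer, within 8 mm of the bay's centre.
- glass_bowl: Bystander: round clear glass bowl, 110 mm across, 50 mm high, loose, beyond the left end of the drainer. Origin: centre of its underside.
- brush: Bystander: wooden hand brush lying along its y axis, about 200 mm long, 32 mm wide, 38 mm high, loose, beyond the right end of the drainer. Origin: on the slab, under its middle.
- scoop: Bystander: bamboo scoop lying along its y axis, about 195 mm long, 60 mm wide, 38 mm high, loose, beyond the left end of the feeding rack. Origin: on the slab, under the back of its trough; the handle runs to -y.
- leaf_dish: Bystander: flat terracotta dish shaped like a leaf, about 155 mm long along its y axis, 95 mm wide, 20 mm high, loose, beyond the right end of the feeding rack. Origin: on the slab, under its middle.

How it is judged:
By the outcome, as a careful person would: the job done as asked, in the order asked, and still so for the second after the job is handed in, with the robot touching nothing.
It also fails if it takes over 104 s, if anything falls off the work surface, if the arm or the gripper's body presses on something with over 40 N, if the wrist force passes 120 N, or if a joint passes its speed limit or range.

## Robot

A 6-joint arm with a two-finger parallel gripper is mounted at the origin on the work surface. World frame = base frame: x ahead of the robot, y to its left, z up, the work surface at z = 0. Lengths are in m, angles in rad, forces in N, time in s.
With the tool pointing down it reaches from about 0.325 to 0.925 m from the base axis. Payload 3.1 kg.
Tool frame: the origin (TCP) lies on the centre line of the jaws, within the pads' length; the fingertips stand 17 mm ahead of it and the grasp point (between the pads) lies 2 mm behind it; z points along the fingers, y is the line along which they close (so a half turn about z gives the same grasp; the last joint's range is limited). The gripper opens to 85 mm and grips with 20 to 120 N. Pads are 22 mm wide; open, the fingers measure 114 mm over their backs; the gripper's body (76 mm by 85 mm) begins 54 mm behind the grasp point. The pads swing forward as they close: fully open they stand 13 mm farther back than shut.
Start: joints at [1.229, 0.217, 1.613, -0, 1.311, -0.112], TCP at [0.142, 0.609, 0.248] pointing down, gripper open.
Joint ranges: [-2.75, 2.75], [-0.78, 2.1], [0.31, 2.55], [-1.13, 4.27], [0.13, 2.63], [-2.58, 2.58]. Speed limits (rad/s): [2.79, 2.79, 3.14, 3.14, 3.14, 3.14].

## Interface

Orientations are given as a rotation vector (axis times angle).
In Python, from rig import ctrl gives the robot as it stands. The module is installed in compiled form; this text tells all that it offers.
- The arm moves only by the shell command python3 -m pendant 'ROWS' [FORCE]. ROWS is a JSON object of lists of equal length, an entry for each row: "slide": the shift along the tool's x, y, z normalised to -1 to 1, where 1 is 0.8 m, a list of three; "rotation": the turn, a rotation vector about the tool's x, y, z normalised to -1 to 1, where 1 is 0.5 rad, a list of three; "gripper": the finger opening in mm, from 0 to 85.4. In form: {"slide": [[tx, ty, tz], ...], "rotation": [[ax, ay, az], ...], "gripper": [gripper, ...]}. A call has 1 to 20 rows; each row is the pose to reach, as a shift and turn from the pose commanded when the call began, along the tool's axes at that moment; what a row does not reach only later rows make up. A row lasts 1/12 s, in which the tool goes at most 41.7 mm and 7.16 degrees, less where a joint would pass 70% of its speed; a pose out of reach is approached as far as the arm can. A call with a number of a shift or a turn outside -1 to 1 is refused whole. A call with a gripper value outside its range is refused whole. The fingers move at their own pace and stop on an object; FORCE is the grip in N (left out, the last holds). Time passes only in rows, so rows that repeat a pose let the fingers close. It gives the time, the measured TCP pose, the force, the opening and the grip force at its end, in the units of the state.
- ctrl.sense(): the state, without advancing time (a new reading comes with each control period).
- ctrl.read_camera(name): name is "side" or "top" or "wrist"; returns a dict with "img" (384x512x3 uint8, red, green, blue), "camera_matrix" (3x3 intrinsics, pixels), "dist" ([k1, k2, p1, p2, k3] as OpenCV has them; the pictures are not rectified), "cam_to_world" (4x4, takes a point from camera to world coordinates). Camera axes: x right, y down, z forward; pixel columns grow to the right and rows downward; lengths in m; the calibration is good to about 2 mm. A picture is of the moment at which its call begins. There is no depth.
- ctrl.job_done(): hands the job in; it is judged then, once.
The state is a dict: "time_s": time; "joints": joint angles; "joint_vel": joint speeds; "effort": joint torques, N m; "eef_pos": TCP position; "tool_rot": TCP orientation; "ft_force": force on the tool from outside, world axes, zero at the start; "moment": the same for the moment, N m; "grip_width": finger opening in m; "gripper_force": force on a finger pad.
Only numpy, scipy, OpenCV 4.12 (cv2) and the standard library are available. Lean on these libraries where they do the work, as an engineer would, in place of code of your own. Each camera call takes 0.05 s, during which the arm holds its last target. There are 200 camera calls.

## Working session

There is one attempt and no reset: what is moved stays moved. The work goes in short steps, Python scripts to look and compute and a shell command to move; the robot and the scene stay as the last step left them, time stands still between calls to the robot, and variables do not carry over. Pictures are saved under pics/ and viewed, at most 14 in all, crops included, and the job is handed in when it is done.

```bash
mkdir -p pics; cat > h.py <<'E'
import cv2,numpy as np,json
from rig import ctrl
def cam(n,f):
    c=ctrl.read_camera(n); cv2.imwrite(f'pics/{f}.png',c['img'][:,:,::-1]); np.savez(f'{f}.npz',**c); return c
def ray(f,u,v,z):
    c=np.load(f'{f}.npz'); p=cv2.undistortPoints(np.array([[[u,v]]],float),c['camera_matrix'],c['dist'])[0,0]
    T=c['cam_to_world']; d=T[:3,:3]@np.array([p[0],p[1],1]); o=T[:3,3]; return o+d*(z-o[2])/d[2]
def proj(f,P):
    c=np.load(f'{f}.npz'); T=np.linalg.inv(c['cam_to_world'])
    return cv2.projectPoints(np.array(P,float).reshape(-1,3),cv2.Rodrigues(T[:3,:3])[0],T[:3,3],c['camera_matrix'],c['dist'])[0][:,0]
E
python3 - <<'E'
from h import *
for n in('top','side'):
    c=cam(n,n+'0'); print(n,c['cam_to_world'].round(3).tolist(),c['camera_matrix'].round(0).tolist())
    cv2.imwrite(f'pics/{n}0b.png',cv2.resize(c['img'][:,:,::-1],(800,600),interpolation=cv2.INTER_CUBIC))
print(ctrl.sense())
E
```

```text
top [[-0.008, -0.992, 0.124, 0.408], [-1.0, 0.008, 0.003, -0.012], [-0.004, -0.124, -0.992, 1.215], [0.0, 0.0, 0.0, 1.0]] [[481.0, 0.0, 258.0], [0.0, 481.0, 188.0], [0.0, 0.0, 1.0]]
side [[0.96, -0.139, 0.244, 0.188], [-0.281, -0.471, 0.836, -1.26], [-0.001, -0.871, -0.491, 0.768], [0.0, 0.0, 0.0, 1.0]] [[480.0, 0.0, 251.0], [0.0, 480.0, 196.0], [0.0, 0.0, 1.0]]
{'time_s': 0.1, 'joints': array([ 1.22883219e+00,  2.17695538e-01,  1.61477292e+00,  2.74195095e-05,
        1.31128466e+00, -1.12209342e-01]), 'joint_vel': array([-5.57975514e-04, -9.79400861e-04, -1.66448042e-03,  8.68088755e-04,
       -1.09463065e-03, -5.34947079e-05]), 'effort': array([-9.43080668e-04, -3.98076403e+01, -3.04970634e+01, -1.50680562e-04,
        4.28653802e-03, -2.35839320e-05]), 'eef_pos': array([0.14208074, 0.60792837, 0.24708876]), 'tool_rot': array([-0.36005684, -3.12037409,  0.00329661]), 'ft_force': array([-0.36574968, -0.47117571, -0.04141803]), 'moment': array([-0.00239639,  0.01986518, -0.0021623 ]), 'gripper_force': 0.0, 'grip_width': 0.08552055751080033}
```

View pics/top0b.png

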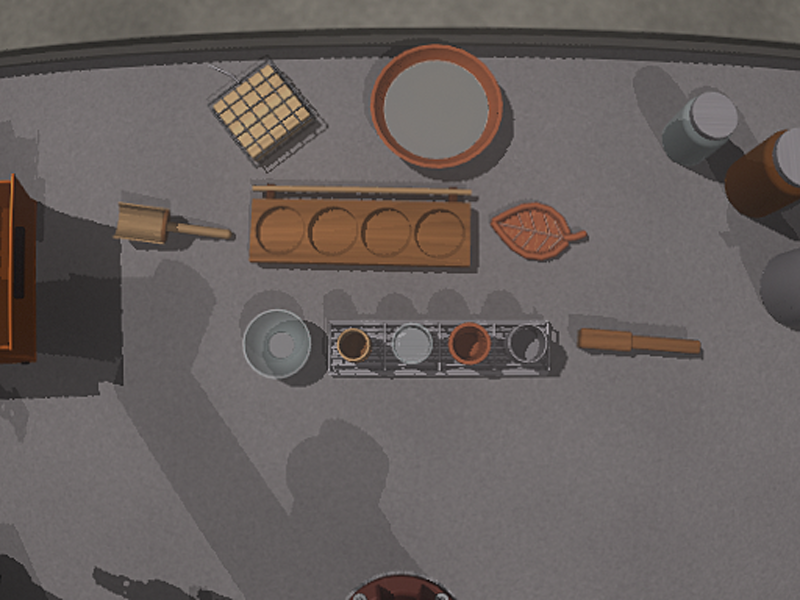

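View pics/side0b.png

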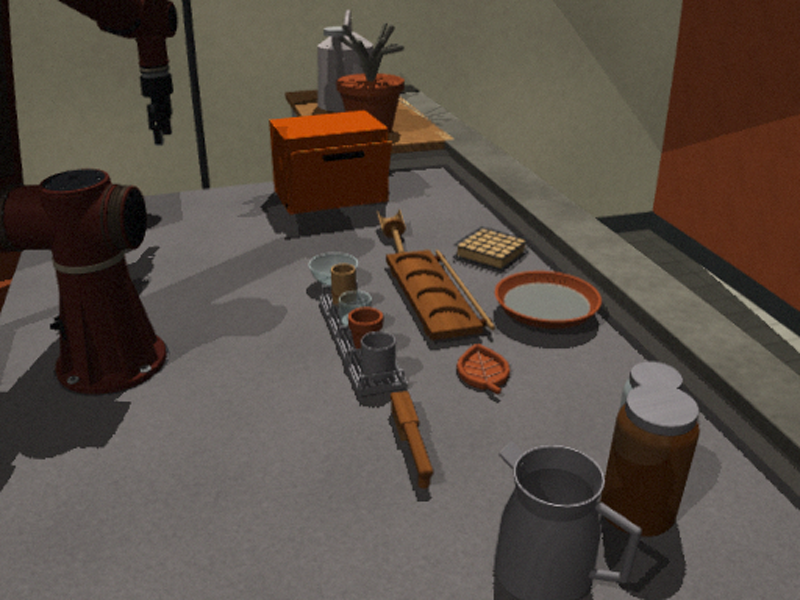

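The top view shows, left to right in the drainer (800x600 px): bamboo (353,344), glass (411,344), terracotta (469,343) and steel (527,343). The feeding rack lies beyond it, with sockets at about (280..440, 231). Next I'll take an enlarged crop.

```bash
python3 - <<'E'
import cv2
a=cv2.imread('pics/top0.png')[112:252,150:362]; cv2.imwrite('pics/crop0.png',cv2.resize(a,None,fx=3.75,fy=3.75,interpolation=cv2.INTER_CUBIC))
E
```

```text
(no output)
```

View pics/crop0.png

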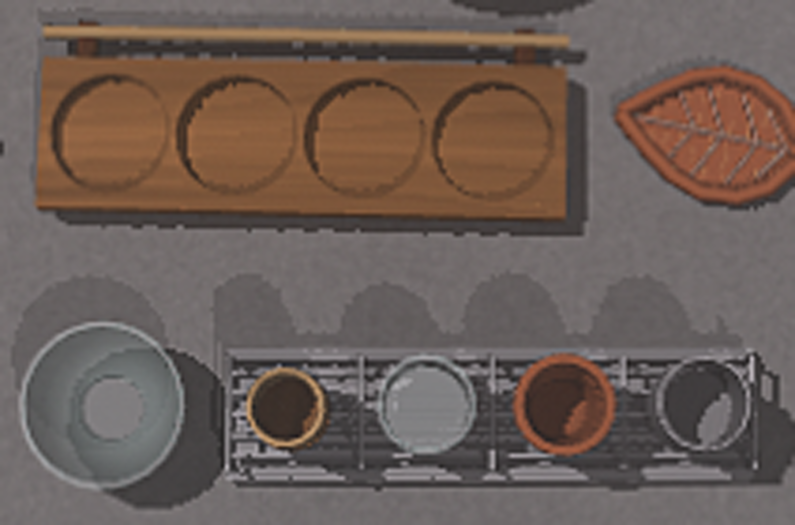

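```bash
cat >> h.py <<'E'
def show(tgt):
    "slide from commanded pose ~ sensed pose to target xyz, yaw of tool y"
    s=ctrl.sense(); R=cv2.Rodrigues(s['tool_rot'])[0]
    print('t',s['time_s'],'pos',s['eef_pos'].round(4),'yawY',np.arctan2(R[1,1],R[0,1]).round(4),'z',R[:,2].round(4))
    for p in tgt: print('slide',(R.T@(np.array(p)-s['eef_pos'])/.8).round(4))
E
python3 - <<'E'
from h import *
o=lambda u,v:(150+(u-1.4)/3.75,112+(v-1.4)/3.75)
S=[ray('top0',*o(*p),.03) for p in((110,132),(237,134),(365,137),(493,140))]
P=[ray('top0',*o(u,v),z) for u,v,z in((286,407,.096),(428,405,.074),(564,404,.084),(704,404,.084))]
for n,A in(('S',S),('P',P)):
    A=np.array(A); print(n,A.round(4).tolist(),np.linalg.norm(np.diff(A,axis=0),axis=1).round(4)); d=A[0]-A[3]; print('yaw',np.arctan2(-d[0],d[1]))
show([(P[0][0]-.08,P[0][1]-.1,.3)])
E
```

```text
S [[0.6617, 0.1913, 0.03], [0.6592, 0.1051, 0.03], [0.6563, 0.0191, 0.03], [0.6535, -0.0667, 0.03]] [0.0862 0.0861 0.0858]
yaw -0.03191732453326258
P [[0.472, 0.0673, 0.096], [0.4739, -0.0211, 0.074], [0.4731, -0.1065, 0.084], [0.4721, -0.1952, 0.084]] [0.0911 0.086  0.0887]
yaw 0.0004734667121677507
t 0.1 pos [0.1421 0.6079 0.2471] yawY 1.341 z [-7.e-04 -2.e-03 -1.e+00]
slide [-0.4866 -0.7087 -0.0648]
```

```bash
python3 - <<'E'
from h import *
show([(.45,-.02,.29)])
E
python3 -m pendant '{"slide":[[-0.52,-0.645,-0.053],[-0.52,-0.645,-0.053],[-0.52,-0.645,-0.053],[-0.52,-0.645,-0.053],[-0.52,-0.645,-0.053],[-0.52,-0.645,-0.053],[-0.52,-0.645,-0.053],[-0.52,-0.645,-0.053],[-0.52,-0.645,-0.053],[-0.52,-0.645,-0.053],[-0.52,-0.645,-0.053],[-0.52,-0.645,-0.053],[-0.52,-0.645,-0.053],[-0.52,-0.645,-0.053],[-0.52,-0.645,-0.053],[-0.52,-0.645,-0.053],[-0.52,-0.645,-0.053],[-0.52,-0.645,-0.053],[-0.52,-0.645,-0.053],[-0.52,-0.645,-0.053]],"rotation":[[0,0,1],[0,0,1],[0,0,1],[0,0,1],[0,0,1],[0,0,1],[0,0,1],[0,0,1],[0,0,1],[0,0,1],[0,0,1],[0,0,1],[0,0,1],[0,0,1],[0,0,1],[0,0,1],[0,0,1],[0,0,1],[0,0,1],[0,0,1]],"gripper":[85,85,85,85,85,85,85,85,85,85,85,85,85,85,85,85,85,85,85,85]}' 40
python3 -m pendant '{"slide":[[0,0,0],[0,0,0],[0,0,0],[0,0,0],[0,0,0]],"rotation":[[0,0,0.9],[0,0,0.9],[0,0,0.9],[0,0,0.9],[0,0,0.9]],"gripper":[85,85,85,85,85]}'
python3 -m pendant '{"slide":[[0,0,0],[0,0,0],[0,0,0],[0,0,0],[0,0,0],[0,0,0]],"rotation":[[0,0,0.8],[0,0,0.8],[0,0,0.8],[0,0,0.8],[0,0,0.8],[0,0,0.8]],"gripper":[85,85,85,85,85,85]}'
python3 - <<'E'
from h import *
c=cam('wrist','w1'); show([(.472,.0673,.14)]); print(c['cam_to_world'].round(3).tolist())
E
```

```text
t 0.1 pos [0.1421 0.6079 0.2471] yawY 1.341 z [-7.e-04 -2.e-03 -1.e+00]
slide [-0.5535 -0.6767 -0.0523]
time_s: 1.77
eef_pos: [0.4291, 0.0124, 0.2901]
tool_rot: [-1.119, -2.934, -0.0]
ft_force: [0.7, 0.6, -0.9]
grip_width: 0.0851
gripper_force: 0.0
time_s: 2.18
eef_pos: [0.4292, 0.0131, 0.2904]
tool_rot: [-1.745, -2.612, 0.0]
ft_force: [0.9, 0.0, -0.2]
grip_width: 0.0851
gripper_force: 0.0
time_s: 2.68
eef_pos: [0.4297, 0.012, 0.2907]
tool_rot: [-2.226, -2.217, 0.0]
ft_force: [-0.2, -0.4, -1.0]
grip_width: 0.085
gripper_force: 0.0
t 2.7333 pos [0.4297 0.0119 0.2906] yawY -0.0053 z [-1.e-04  0.e+00 -1.e+00]
slide [0.0696 0.0525 0.1883]
[[1.0, -0.003, -0.001, 0.43], [-0.004, -0.953, -0.304, 0.09], [0.0, 0.304, -0.953, 0.417], [0.0, 0.0, 0.0, 1.0]]
```

View pics/w1.png

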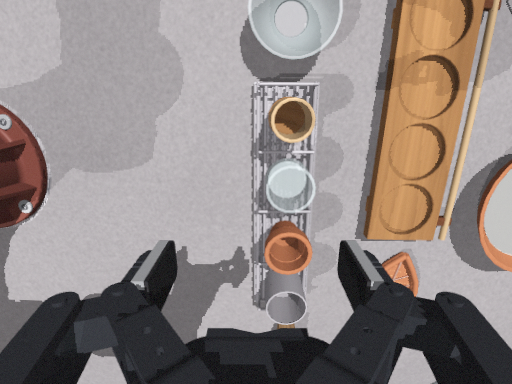

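The wrist view shows the drainer down the middle, with rim centres at bamboo (293,119), glass (290,188), terracotta (289,252) and steel (286,308). The sockets are at (441,20), (429,86), (417,152) and (406,208).

```bash
python3 - <<'E'
from h import *
for u,v,z in((293,119,.096),(290,188,.074),(289,252,.084),(286,308,.084),(441,20,.03),(429,86,.03),(417,152,.03),(406,208,.03)): print(ray('w1',u,v,z).round(4))
P=[(.472,.0673,.096),(.4739,-.0211,.074),(.4731,-.1065,.084),(.4721,-.1952,.084),(.6617,.1913,.03),(.6592,.1051,.03),(.6563,.0191,.03),(.6535,-.0667,.03)]
print(proj('w1',P).round(0).tolist())
E
```

```text
[0.4699 0.0688 0.096 ]
[ 0.4718 -0.0184  0.074 ]
[ 0.4722 -0.1048  0.084 ]
[ 0.4709 -0.1967  0.084 ]
[0.6597 0.1866 0.03  ]
[0.6564 0.1078 0.03  ]
[0.654 0.02  0.03 ]
[ 0.6514 -0.0641  0.03  ]
[[295.0, 120.0], [292.0, 190.0], [290.0, 253.0], [287.0, 307.0], [443.0, 16.0], [431.0, 88.0], [419.0, 153.0], [407.0, 210.0]]
```

```bash
python3 -m pendant '{"slide":[[0.07,0.0516,0.1757],[0.07,0.0516,0.1757],[0.07,0.0516,0.1757],[0.07,0.0516,0.1757],[0.07,0.0516,0.1757],[0.07,0.0516,0.1757],[0.07,0.0516,0.2],[0.07,0.0516,0.225],[0.07,0.0516,0.25],[0.07,0.0516,0.27],[0.07,0.0516,0.2783],[0.07,0.0516,0.2783],[0.07,0.0516,0.2783]],"rotation":[[0,0,-0.01],[0,0,-0.01],[0,0,-0.01],[0,0,-0.01],[0,0,-0.01],[0,0,-0.01],[0,0,-0.01],[0,0,-0.01],[0,0,-0.01],[0,0,-0.01],[0,0,-0.01],[0,0,-0.01],[0,0,-0.01]],"gripper":[85,85,85,85,85,85,85,85,85,85,85,85,85]}' 35
python3 -m pendant '{"slide":[[0,0,0],[0,0,0],[0,0,0],[0,0,0],[0,0,0],[0,0,0],[0,0,0],[0,0,0],[0,0,0],[0,0,0]],"rotation":[[0,0,0],[0,0,0],[0,0,0],[0,0,0],[0,0,0],[0,0,0],[0,0,0],[0,0,0],[0,0,0],[0,0,0]],"gripper":[65,55,45,40,40,40,40,40,40,40]}'
python3 - <<'E'
from h import *
cam('side','s1'); c=cam('wrist','w2'); a=cv2.imread('pics/s1.png')[140:270,190:330]
b=cv2.resize(a,(400,371)); w=cv2.resize(c['img'][:,:,::-1],(400,300)); cv2.imwrite('pics/m1.png',np.hstack([b,np.vstack([w,np.zeros((71,400,3),np.uint8)])])); show([])
E
```

```text
time_s: 3.82
eef_pos: [0.473, 0.0666, 0.0699]
tool_rot: [2.224, 2.215, 0.003]
ft_force: [0.7, 0.7, 0.1]
grip_width: 0.0847
gripper_force: 0.0
time_s: 4.65
eef_pos: [0.4726, 0.067, 0.0696]
tool_rot: [2.225, 2.216, 0.002]
ft_force: [-1.8, -0.6, 6.0]
grip_width: 0.0501
gripper_force: 36.1
t 4.75 pos [0.4726 0.067  0.0696] yawY -0.0037 z [ 1.7e-03 -2.0e-04 -1.0e+00]
```

View pics/m1.png

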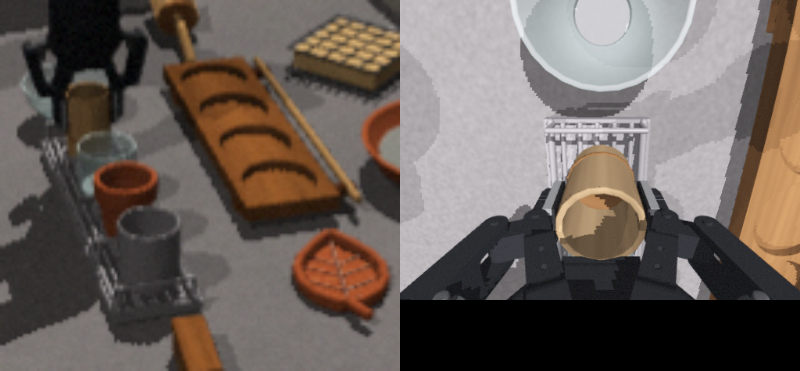

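```bash
python3 -m pendant '{"slide":[[0,0,-0.02],[0,0,-0.05],[0,0,-0.09],[0,0,-0.12],[0,0,-0.12],[0.02,0.03,-0.12],[0.045,0.07,-0.12],[0.07,0.11,-0.12],[0.1,0.155,-0.12],[0.13,0.2,-0.12],[0.148,0.228,-0.12],[0.1525,0.235,-0.12],[0.1525,0.235,-0.12],[0.1525,0.235,-0.12],[0.1525,0.235,-0.12],[0.1525,0.235,-0.12]],"rotation":[[0,0,0],[0,0,0],[0,0,0],[0,0,0],[0,0,0],[0,0,0],[0,0,0],[0,0,0],[0,0,0],[0,0,0],[0,0,0],[0,0,0],[0,0,0],[0,0,0],[0,0,0],[0,0,0]],"gripper":[40,40,40,40,40,40,40,40,40,40,40,40,40,40,40,40]}'
python3 -m pendant '{"slide":[[0,0,0.03],[0,0,0.06],[0,0,0.085],[0,0,0.1],[0,0,0.105],[0,0,0.11],[0,0,0.113],[0,0,0.115],[0,0,0.115],[0,0,0.115]],"rotation":[[0,0,0],[0,0,0],[0,0,0],[0,0,0],[0,0,0],[0,0,0],[0,0,0],[0,0,0],[0,0,0],[0,0,0]],"gripper":[40,40,40,40,40,40,40,40,40,40]}'
python3 - <<'E'
from h import *
cam('side','s2'); c=cam('wrist','w3'); a=cv2.imread('pics/s2.png')[140:230,220:330]
b=cv2.resize(a,(400,327)); w=cv2.resize(c['img'][:,:,::-1],(400,300)); cv2.imwrite('pics/m2.png',np.hstack([b,np.vstack([w,np.zeros((27,400,3),np.uint8)])])); show([])
E
```

```text
time_s: 6.08
eef_pos: [0.6587, 0.1873, 0.1636]
tool_rot: [-2.226, -2.216, 0.003]
ft_force: [-0.4, 0.1, -0.9]
grip_width: 0.0497
gripper_force: 36.9
time_s: 6.92
eef_pos: [0.6609, 0.1884, 0.0732]
tool_rot: [2.225, 2.216, 0.002]
ft_force: [0.4, -0.8, -1.4]
grip_width: 0.0502
gripper_force: 36.9
t 7.0167 pos [0.6607 0.1885 0.073 ] yawY -0.004 z [ 1.5e-03  3.0e-04 -1.0e+00]
```

View pics/m2.png

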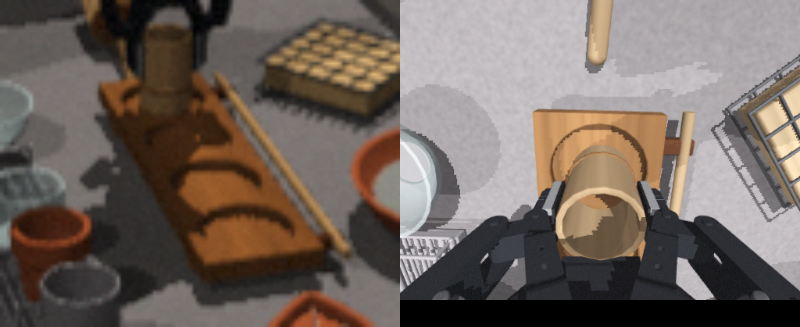

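The bamboo cup is centred over the left socket and about 3.5 mm high. I'll lower it gently.

```bash
python3 -m pendant '{"slide":[[0,0,0.001],[0,0,0.002],[0,0,0.003],[0,0,0.004],[0,0,0.0045],[0,0,0.0045],[0,0,0.0045]],"rotation":[[0,0,0],[0,0,0],[0,0,0],[0,0,0],[0,0,0],[0,0,0],[0,0,0]],"gripper":[40,40,40,40,40,40,40]}'
```

```text
time_s: 7.6
eef_pos: [0.6603, 0.1883, 0.0697]
tool_rot: [-2.226, -2.217, 0.0]
ft_force: [-2.3, -0.7, 5.3]
grip_width: 0.0503
gripper_force: 37.3
```

```bash
python3 -m pendant '{"slide":[[0,0,0],[0,0,0],[0,0,0],[0,0,0],[0,0,0],[0,0,0],[0,0,0],[0,0,0],[0,0,-0.02],[0,0,-0.05],[0,0,-0.09],[0,0,-0.13],[0,0,-0.13],[0,0,-0.13]],"rotation":[[0,0,0],[0,0,0],[0,0,0],[0,0,0],[0,0,0],[0,0,0],[0,0,0],[0,0,0],[0,0,0],[0,0,0],[0,0,0],[0,0,0],[0,0,0],[0,0,0]],"gripper":[52,55,60,66,74,80,85,85,85,85,85,85,85,85]}'
python3 -m pendant '{"slide":[[-0.04,-0.036,0],[-0.08,-0.072,0],[-0.12,-0.108,0],[-0.16,-0.144,0],[-0.2,-0.18,0],[-0.24,-0.216,0],[-0.26,-0.234,0],[-0.26,-0.234,0],[-0.26,-0.234,0],[-0.26,-0.234,0],[-0.26,-0.234,0]],"rotation":[[0,0,0],[0,0,0],[0,0,0],[0,0,0],[0,0,0],[0,0,0],[0,0,0],[0,0,0],[0,0,0],[0,0,0],[0,0,0]],"gripper":[85,85,85,85,85,85,85,85,85,85,85]}'
python3 - <<'E'
from h import *
cam('top','t2'); c=cam('wrist','w4'); a=cv2.imread('pics/top0.png')
a=cv2.imread('pics/t2.png')[115:245,150:290]
b=cv2.resize(a,(400,371)); w=cv2.resize(c['img'][:,:,::-1],(400,300)); cv2.imwrite('pics/m3.png',np.hstack([b,np.vstack([w,np.zeros((71,400,3),np.uint8)])])); show([(.473,-.020,.056)])
E
```

```text
time_s: 8.77
eef_pos: [0.6629, 0.1888, 0.1781]
tool_rot: [2.222, 2.213, 0.011]
ft_force: [-0.0, -0.9, -0.2]
grip_width: 0.0852
gripper_force: 0.0
time_s: 9.68
eef_pos: [0.4728, -0.0184, 0.1725]
tool_rot: [-2.225, -2.218, -0.001]
ft_force: [0.3, -1.4, 0.0]
grip_width: 0.0853
gripper_force: 0.0
t 9.7833 pos [ 0.4728 -0.0182  0.1725] yawY -0.0025 z [ 0.e+00  2.e-04 -1.e+00]
slide [-0.0023  0.0002  0.1456]
```

View pics/m3.png

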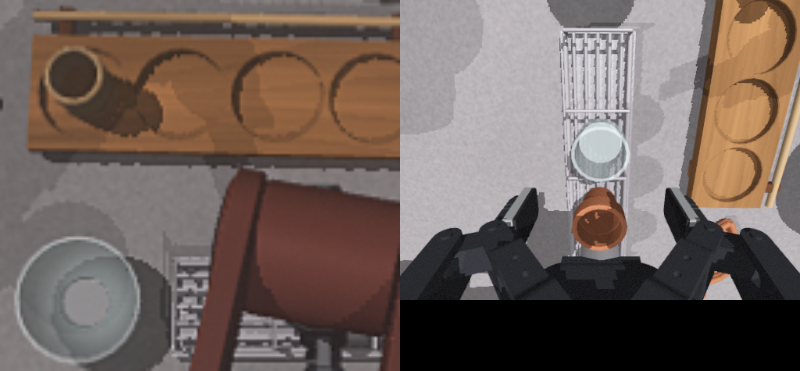

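The bamboo cup stands upright in the left socket. In the wrist view the glass pot is centred between the fingers in x, so I'll descend on it.

```bash
python3 -m pendant '{"slide":[[-0.002,0,0.03],[-0.002,0,0.06],[-0.002,0,0.09],[-0.002,0,0.115],[-0.002,0,0.135],[-0.002,0,0.1456],[-0.002,0,0.1456],[-0.002,0,0.1456],[-0.002,0,0.1456]],"rotation":[[0,0,0],[0,0,0],[0,0,0],[0,0,0],[0,0,0],[0,0,0],[0,0,0],[0,0,0],[0,0,0]],"gripper":[85,85,85,85,85,85,85,85,85]}'
python3 -m pendant '{"slide":[[0,0,0],[0,0,0],[0,0,0],[0,0,0],[0,0,0],[0,0,0],[0,0,0],[0,0,0]],"rotation":[[0,0,0],[0,0,0],[0,0,0],[0,0,0],[0,0,0],[0,0,0],[0,0,0],[0,0,0]],"gripper":[75,68,62,58,55,55,55,55]}'
python3 - <<'E'
from h import *
show([(.658,.1055+.0008,.056)])
E
```

```text
time_s: 10.53
eef_pos: [0.4734, -0.0205, 0.057]
tool_rot: [2.224, 2.216, 0.002]
ft_force: [0.2, -0.3, -0.9]
grip_width: 0.0848
gripper_force: 0.0
time_s: 11.2
eef_pos: [0.4731, -0.0208, 0.0574]
tool_rot: [2.225, 2.216, 0.002]
ft_force: [-2.4, 0.3, 5.1]
grip_width: 0.0628
gripper_force: 38.2
t 11.2 pos [ 0.4731 -0.0208  0.0574] yawY -0.0039 z [ 1.8e-03 -3.0e-04 -1.0e+00]
slide [0.1597 0.2306 0.0022]
```

```bash
python3 -m pendant '{"slide":[[0,0,-0.02],[0,0,-0.05],[0,0,-0.09],[0,0,-0.12],[0,0,-0.12],[0.02,0.03,-0.12],[0.045,0.07,-0.12],[0.07,0.11,-0.12],[0.1,0.15,-0.12],[0.13,0.195,-0.12],[0.15,0.224,-0.12],[0.157,0.2315,-0.12],[0.157,0.2315,-0.12],[0.157,0.2315,-0.12],[0.157,0.2315,-0.12],[0.157,0.2315,-0.12]],"rotation":[[0,0,0],[0,0,0],[0,0,0],[0,0,0],[0,0,0],[0,0,0],[0,0,0],[0,0,0],[0,0,0],[0,0,0],[0,0,0],[0,0,0],[0,0,0],[0,0,0],[0,0,0],[0,0,0]],"gripper":[55,55,55,55,55,55,55,55,55,55,55,55,55,55,55,55]}'
python3 -m pendant '{"slide":[[0,0,0.03],[0,0,0.06],[0,0,0.08],[0,0,0.092],[0,0,0.097],[0,0,0.1],[0,0,0.1],[0,0,0.1]],"rotation":[[0,0,0],[0,0,0],[0,0,0],[0,0,0],[0,0,0],[0,0,0],[0,0,0],[0,0,0]],"gripper":[55,55,55,55,55,55,55,55]}'
python3 - <<'E'
from h import *
cam('side','s4'); c=cam('wrist','w5'); a=cv2.imread('pics/s4.png')[140:230,220:330]
b=cv2.resize(a,(400,327)); w=cv2.resize(c['img'][:,:,::-1],(400,300)); cv2.imwrite('pics/m4.png',np.hstack([b,np.vstack([w,np.zeros((27,400,3),np.uint8)])])); show([(.658,.1055,.0575)])
E
```

```text
time_s: 12.53
eef_pos: [0.6562, 0.1032, 0.1513]
tool_rot: [-2.226, -2.215, 0.003]
ft_force: [-0.1, -0.0, -1.5]
grip_width: 0.0628
gripper_force: 39.9
time_s: 13.2
eef_pos: [0.6588, 0.1042, 0.0735]
tool_rot: [2.225, 2.216, 0.003]
ft_force: [-0.4, -0.3, -2.3]
grip_width: 0.0628
gripper_force: 39.9
t 13.3 pos [0.659  0.1043 0.0737] yawY -0.004 z [ 2.9e-03  1.0e-04 -1.0e+00]
slide [ 0.0015 -0.0013  0.0202]
```

View pics/m4.png

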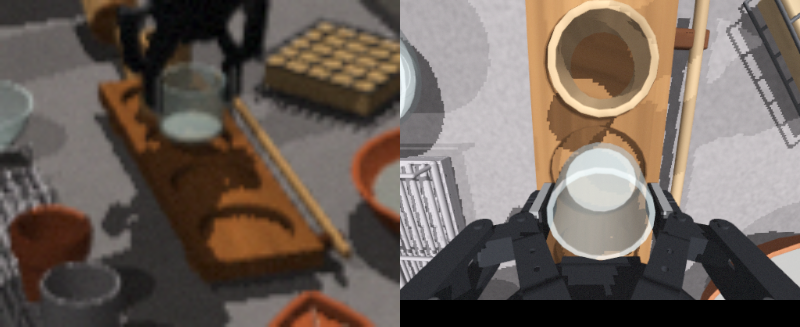

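The glass pot is 16 mm above the second socket, and its base lies over the hole. I'll lower it.

```bash
python3 -m pendant '{"slide":[[0,-0.001,0.005],[0,-0.001,0.01],[0,-0.001,0.014],[0,-0.001,0.016],[0,-0.001,0.017],[0,-0.001,0.018],[0,-0.001,0.019],[0,-0.001,0.0198],[0,-0.001,0.0202],[0,-0.001,0.0202],[0,-0.001,0.0202],[0,-0.001,0.0202]],"rotation":[[0,0,0],[0,0,0],[0,0,0],[0,0,0],[0,0,0],[0,0,0],[0,0,0],[0,0,0],[0,0,0],[0,0,0],[0,0,0],[0,0,0]],"gripper":[55,55,55,55,55,55,55,55,55,55,55,55]}'
```

```text
time_s: 14.3
eef_pos: [0.6564, 0.1043, 0.0576]
tool_rot: [-2.225, -2.216, 0.003]
ft_force: [-6.7, -0.6, 8.9]
grip_width: 0.0628
gripper_force: 40.8
```

```bash
python3 -m pendant '{"slide":[[0,0,0],[0,0,0],[0,0,0],[0,0,0],[0,0,0],[0,0,0],[0,0,0],[0,0,-0.02],[0,0,-0.05],[0,0,-0.09],[0,0,-0.13],[0,0,-0.13],[0,0,-0.13]],"rotation":[[0,0,0],[0,0,0],[0,0,0],[0,0,0],[0,0,0],[0,0,0],[0,0,0],[0,0,0],[0,0,0],[0,0,0],[0,0,0],[0,0,0],[0,0,0]],"gripper":[63,65,68,72,80,85,85,85,85,85,85,85,85]}'
python3 -m pendant '{"slide":[[-0.04,-0.035,0],[-0.08,-0.07,0],[-0.12,-0.105,0],[-0.16,-0.14,0],[-0.2,-0.175,0],[-0.24,-0.21,0],[-0.262,-0.23,0],[-0.262,-0.23,0],[-0.262,-0.23,0],[-0.262,-0.23,0],[-0.262,-0.23,0]],"rotation":[[0,0,0],[0,0,0],[0,0,0],[0,0,0],[0,0,0],[0,0,0],[0,0,0],[0,0,0],[0,0,0],[0,0,0],[0,0,0]],"gripper":[85,85,85,85,85,85,85,85,85,85,85]}'
python3 - <<'E'
from h import *
cam('side','s5'); c=cam('wrist','w6'); a=cv2.imread('pics/s5.png')[140:230,220:330]
b=cv2.resize(a,(400,327)); w=cv2.resize(c['img'][:,:,::-1],(400,300)); cv2.imwrite('pics/m5.png',np.hstack([b,np.vstack([w,np.zeros((27,400,3),np.uint8)])])); show([(.4725,-.1057,.071)])
E
```

```text
time_s: 15.38
eef_pos: [0.6596, 0.1044, 0.1637]
tool_rot: [2.222, 2.214, 0.009]
ft_force: [-0.5, -1.2, -0.7]
grip_width: 0.0849
gripper_force: 0.0
time_s: 16.3
eef_pos: [0.4726, -0.1039, 0.1593]
tool_rot: [-2.224, -2.218, -0.0]
ft_force: [0.4, -0.1, -0.1]
grip_width: 0.0851
gripper_force: 0.0
t 16.4 pos [ 0.4728 -0.1037  0.1596] yawY -0.0024 z [-2.e-04  3.e-04 -1.e+00]
slide [-0.0025 -0.0004  0.1108]
```

View pics/m5.png

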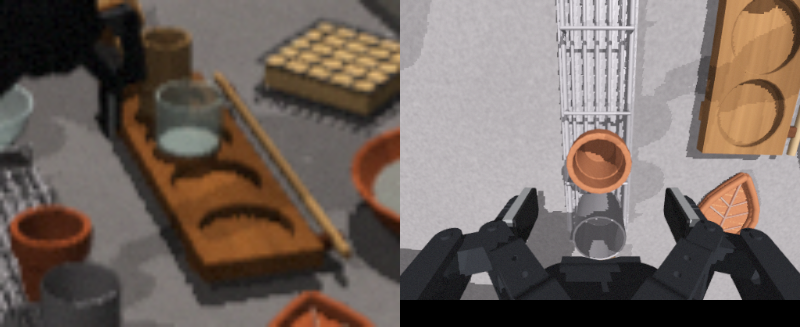

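The glass pot stands in socket 2 and the terracotta pot is lined up. I'll descend and grip its collar.

```bash
python3 -m pendant '{"slide":[[-0.002,0,0.03],[-0.002,0,0.06],[-0.002,0,0.085],[-0.002,0,0.102],[-0.002,0,0.1108],[-0.002,0,0.1108],[-0.002,0,0.1108],[-0.002,0,0.1108]],"rotation":[[0,0,0],[0,0,0],[0,0,0],[0,0,0],[0,0,0],[0,0,0],[0,0,0],[0,0,0]],"gripper":[85,85,85,85,85,85,85,85]}'
python3 -m pendant '{"slide":[[0,0,0],[0,0,0],[0,0,0],[0,0,0],[0,0,0],[0,0,0],[0,0,0],[0,0,0]],"rotation":[[0,0,0],[0,0,0],[0,0,0],[0,0,0],[0,0,0],[0,0,0],[0,0,0],[0,0,0]],"gripper":[75,68,63,58,56,56,56,56]}'
python3 - <<'E'
from h import *
show([(.655,.0195,.071)])
E
```

```text
time_s: 17.07
eef_pos: [0.4734, -0.1063, 0.0723]
tool_rot: [2.224, 2.216, 0.001]
ft_force: [-0.7, -0.4, 0.8]
grip_width: 0.0848
gripper_force: 0.0
time_s: 17.73
eef_pos: [0.4724, -0.1064, 0.0725]
tool_rot: [2.226, 2.217, -0.0]
ft_force: [-2.6, 0.2, 5.8]
grip_width: 0.0629
gripper_force: 37.0
t 17.7333 pos [ 0.4724 -0.1064  0.0725] yawY -0.0039 z [ 2.e-04 -4.e-04 -1.e+00]
slide [0.1583 0.2276 0.0018]
```

```bash
python3 -m pendant '{"slide":[[0,0,-0.02],[0,0,-0.05],[0,0,-0.09],[0,0,-0.12],[0,0,-0.12],[0.02,0.03,-0.12],[0.045,0.07,-0.12],[0.07,0.11,-0.12],[0.1,0.15,-0.12],[0.13,0.193,-0.12],[0.15,0.221,-0.12],[0.1575,0.2276,-0.12],[0.1575,0.2276,-0.12],[0.1575,0.2276,-0.12],[0.1575,0.2276,-0.12],[0.1575,0.2276,-0.12]],"rotation":[[0,0,0],[0,0,0],[0,0,0],[0,0,0],[0,0,0],[0,0,0],[0,0,0],[0,0,0],[0,0,0],[0,0,0],[0,0,0],[0,0,0],[0,0,0],[0,0,0],[0,0,0],[0,0,0]],"gripper":[56,56,56,56,56,56,56,56,56,56,56,56,56,56,56,56]}'
python3 -m pendant '{"slide":[[0,0,0.03],[0,0,0.06],[0,0,0.08],[0,0,0.092],[0,0,0.097],[0,0,0.1],[0,0,0.1],[0,0,0.1]],"rotation":[[0,0,0],[0,0,0],[0,0,0],[0,0,0],[0,0,0],[0,0,0],[0,0,0],[0,0,0]],"gripper":[56,56,56,56,56,56,56,56]}'
python3 - <<'E'
from h import *
cam('side','s6'); c=cam('wrist','w7'); a=cv2.imread('pics/s6.png')[140:230,220:330]
b=cv2.resize(a,(400,327)); w=cv2.resize(c['img'][:,:,::-1],(400,300)); cv2.imwrite('pics/m6.png',np.hstack([b,np.vstack([w,np.zeros((27,400,3),np.uint8)])])); show([(.655,.0195,.0726)])
E
```

```text
time_s: 19.07
eef_pos: [0.6533, 0.0181, 0.1666]
tool_rot: [-2.226, -2.215, 0.002]
ft_force: [-0.3, -0.2, -1.6]
grip_width: 0.0627
gripper_force: 39.9
time_s: 19.73
eef_pos: [0.6558, 0.0189, 0.0887]
tool_rot: [2.225, 2.215, 0.003]
ft_force: [-0.1, 0.7, -1.9]
grip_width: 0.0629
gripper_force: 39.9
t 19.8333 pos [0.6559 0.019  0.0888] yawY -0.0041 z [ 2.8e-03 -2.0e-04 -1.0e+00]
slide [ 0.0007 -0.0012  0.0203]
```

View pics/m6.png

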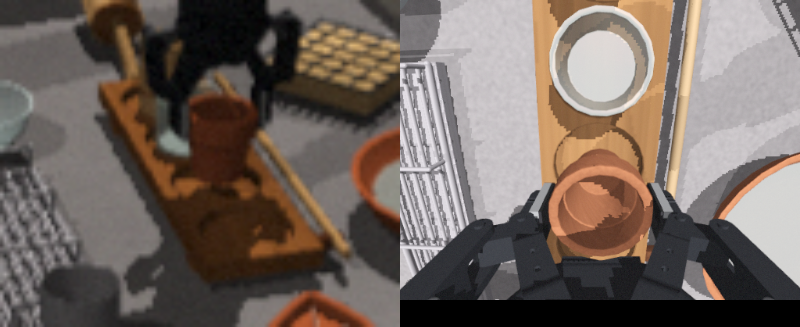

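The terracotta pot is over socket 3 and clear of the glass pot. I'll lower it, then release and rise once the contact looks right.

```bash
python3 -m pendant '{"slide":[[0,-0.001,0.005],[0,-0.001,0.01],[0,-0.001,0.014],[0,-0.001,0.016],[0,-0.001,0.017],[0,-0.001,0.018],[0,-0.001,0.019],[0,-0.001,0.0195],[0,-0.001,0.02],[0,-0.001,0.02],[0,-0.001,0.02]],"rotation":[[0,0,0],[0,0,0],[0,0,0],[0,0,0],[0,0,0],[0,0,0],[0,0,0],[0,0,0],[0,0,0],[0,0,0],[0,0,0]],"gripper":[56,56,56,56,56,56,56,56,56,56,56]}'
```

```text
time_s: 20.75
eef_pos: [0.6534, 0.0192, 0.0726]
tool_rot: [-2.225, -2.216, 0.002]
ft_force: [-5.6, 1.2, 6.2]
grip_width: 0.0628
gripper_force: 40.8
```

```bash
python3 -m pendant '{"slide":[[0,0,0],[0,0,0],[0,0,0],[0,0,0],[0,0,0],[0,0,0],[0,0,0],[0,0,-0.02],[0,0,-0.05],[0,0,-0.09],[0,0,-0.12],[0,0,-0.12],[0,0,-0.12]],"rotation":[[0,0,0],[0,0,0],[0,0,0],[0,0,0],[0,0,0],[0,0,0],[0,0,0],[0,0,0],[0,0,0],[0,0,0],[0,0,0],[0,0,0],[0,0,0]],"gripper":[63,65,68,72,80,85,85,85,85,85,85,85,85]}'
python3 -m pendant '{"slide":[[-0.04,-0.034,0],[-0.08,-0.068,0],[-0.12,-0.102,0],[-0.16,-0.136,0],[-0.2,-0.17,0],[-0.24,-0.204,0],[-0.268,-0.229,0],[-0.268,-0.229,0],[-0.268,-0.229,0],[-0.268,-0.229,0],[-0.268,-0.229,0]],"rotation":[[0,0,0],[0,0,0],[0,0,0],[0,0,0],[0,0,0],[0,0,0],[0,0,0],[0,0,0],[0,0,0],[0,0,0],[0,0,0]],"gripper":[85,85,85,85,85,85,85,85,85,85,85]}'
python3 - <<'E'
from h import *
cam('side','s7'); c=cam('wrist','w8'); a=cv2.imread('pics/s7.png')[140:230,220:330]
b=cv2.resize(a,(400,327)); w=cv2.resize(c['img'][:,:,::-1],(400,300)); cv2.imwrite('pics/m7.png',np.hstack([b,np.vstack([w,np.zeros((27,400,3),np.uint8)])])); show([(.4715,-.196,.060)])
E
```

```text
time_s: 21.83
eef_pos: [0.6559, 0.0189, 0.17]
tool_rot: [2.223, 2.214, 0.006]
ft_force: [0.2, 0.8, 0.2]
grip_width: 0.0851
gripper_force: 0.0
time_s: 22.75
eef_pos: [0.4702, -0.1936, 0.1665]
tool_rot: [-2.224, -2.217, -0.0]
ft_force: [-0.4, 0.2, -1.2]
grip_width: 0.0849
gripper_force: 0.0
t 22.85 pos [ 0.4705 -0.1935  0.1668] yawY -0.0021 z [-4.e-04  5.e-04 -1.e+00]
slide [-0.0032  0.0013  0.1335]
```

View pics/m7.png

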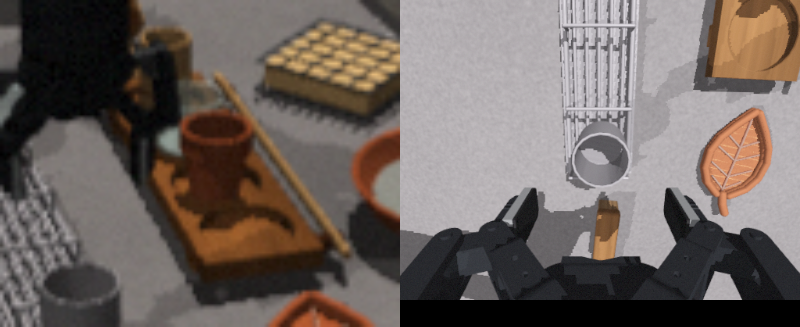

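The terracotta pot is in socket 3. The steel cup is lined up at (600,157) in the composite, so I'll take it.

```bash
python3 -m pendant '{"slide":[[-0.002,0.001,0.03],[-0.002,0.001,0.06],[-0.002,0.001,0.09],[-0.002,0.001,0.112],[-0.002,0.001,0.126],[-0.002,0.001,0.1335],[-0.002,0.001,0.1335],[-0.002,0.001,0.1335],[-0.002,0.001,0.1335]],"rotation":[[0,0,0],[0,0,0],[0,0,0],[0,0,0],[0,0,0],[0,0,0],[0,0,0],[0,0,0],[0,0,0]],"gripper":[85,85,85,85,85,85,85,85,85]}'
python3 -m pendant '{"slide":[[0,0,0],[0,0,0],[0,0,0],[0,0,0],[0,0,0],[0,0,0],[0,0,0],[0,0,0]],"rotation":[[0,0,0],[0,0,0],[0,0,0],[0,0,0],[0,0,0],[0,0,0],[0,0,0],[0,0,0]],"gripper":[75,66,60,55,52,52,52,52]}'
python3 - <<'E'
from h import *
show([(.6525,-.066,.06)])
E
```

```text
time_s: 23.6
eef_pos: [0.4719, -0.1967, 0.0617]
tool_rot: [2.224, 2.216, 0.001]
ft_force: [-0.1, 1.2, -0.2]
grip_width: 0.0852
gripper_force: 0.0
time_s: 24.27
eef_pos: [0.4714, -0.1967, 0.0617]
tool_rot: [2.225, 2.216, 0.001]
ft_force: [-1.2, 1.6, 7.0]
grip_width: 0.0602
gripper_force: 36.9
t 24.2667 pos [ 0.4714 -0.1967  0.0617] yawY -0.0042 z [ 1.4e-03 -8.0e-04 -1.0e+00]
slide [0.1643 0.2257 0.0024]
```

```bash
python3 -m pendant '{"slide":[[0,0,-0.02],[0,0,-0.05],[0,0,-0.09],[0,0,-0.12],[0,0,-0.12],[0.02,0.03,-0.12],[0.045,0.07,-0.12],[0.07,0.11,-0.12],[0.1,0.15,-0.12],[0.135,0.193,-0.12],[0.155,0.219,-0.12],[0.1635,0.2257,-0.12],[0.1635,0.2257,-0.12],[0.1635,0.2257,-0.12],[0.1635,0.2257,-0.12],[0.1635,0.2257,-0.12]],"rotation":[[0,0,0],[0,0,0],[0,0,0],[0,0,0],[0,0,0],[0,0,0],[0,0,0],[0,0,0],[0,0,0],[0,0,0],[0,0,0],[0,0,0],[0,0,0],[0,0,0],[0,0,0],[0,0,0]],"gripper":[52,52,52,52,52,52,52,52,52,52,52,52,52,52,52,52]}'
python3 -m pendant '{"slide":[[0,0,0.03],[0,0,0.06],[0,0,0.08],[0,0,0.092],[0,0,0.097],[0,0,0.1],[0,0,0.1],[0,0,0.1]],"rotation":[[0,0,0],[0,0,0],[0,0,0],[0,0,0],[0,0,0],[0,0,0],[0,0,0],[0,0,0]],"gripper":[52,52,52,52,52,52,52,52]}'
python3 - <<'E'
from h import *
cam('side','s8'); c=cam('wrist','w9'); a=cv2.imread('pics/s8.png')[140:230,220:330]
b=cv2.resize(a,(400,327)); w=cv2.resize(c['img'][:,:,::-1],(400,300)); cv2.imwrite('pics/m8.png',np.hstack([b,np.vstack([w,np.zeros((27,400,3),np.uint8)])])); show([(.6525,-.066,.0618)])
E
```

```text
time_s: 25.6
eef_pos: [0.6503, -0.0672, 0.1558]
tool_rot: [-2.227, -2.214, 0.002]
ft_force: [0.9, -0.5, -0.7]
grip_width: 0.0599
gripper_force: 38.4
time_s: 26.27
eef_pos: [0.6527, -0.0665, 0.0778]
tool_rot: [2.225, 2.215, 0.002]
ft_force: [0.4, 0.4, -1.4]
grip_width: 0.0601
gripper_force: 38.4
t 26.3667 pos [ 0.6529 -0.0664  0.0779] yawY -0.0041 z [ 2.6e-03 -6.0e-04 -1.0e+00]
slide [ 0.0005 -0.0005  0.0202]
```

View pics/m8.png

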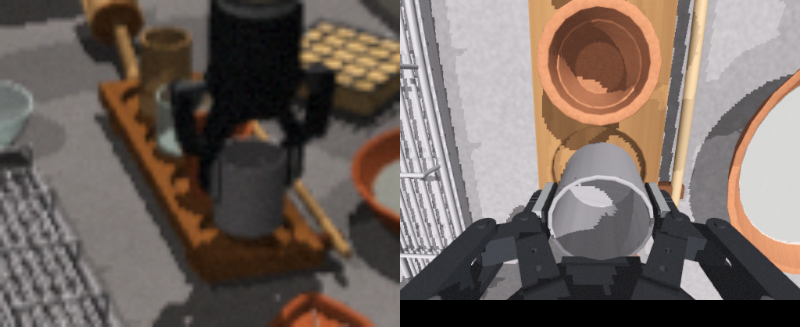

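The steel cup is over socket 4. I'll lower it.

```bash
python3 -m pendant '{"slide":[[0,0,0.005],[0,0,0.01],[0,0,0.014],[0,0,0.016],[0,0,0.017],[0,0,0.018],[0,0,0.019],[0,0,0.0195],[0,0,0.02],[0,0,0.02],[0,0,0.02]],"rotation":[[0,0,0],[0,0,0],[0,0,0],[0,0,0],[0,0,0],[0,0,0],[0,0,0],[0,0,0],[0,0,0],[0,0,0],[0,0,0]],"gripper":[52,52,52,52,52,52,52,52,52,52,52]}'
```

```text
time_s: 27.28
eef_pos: [0.6513, -0.0659, 0.0619]
tool_rot: [-2.225, -2.216, 0.002]
ft_force: [-5.0, 1.0, 7.5]
grip_width: 0.0602
gripper_force: 39.1
```

```bash
python3 -m pendant '{"slide":[[0,0,0],[0,0,0],[0,0,0],[0,0,0],[0,0,0],[0,0,0],[0,0,0],[0,0,-0.02],[0,0,-0.05],[0,0,-0.09],[0,0,-0.13],[0,0,-0.17],[0,0,-0.2],[0,0,-0.2],[0,0,-0.2]],"rotation":[[0,0,0],[0,0,0],[0,0,0],[0,0,0],[0,0,0],[0,0,0],[0,0,0],[0,0,0],[0,0,0],[0,0,0],[0,0,0],[0,0,0],[0,0,0],[0,0,0],[0,0,0]],"gripper":[60,62,65,70,78,85,85,85,85,85,85,85,85,85,85]}'
python3 -m pendant '{"slide":[[-0.4,-0.38,0],[-0.4,-0.38,0],[-0.4,-0.38,0],[-0.4,-0.38,0],[-0.4,-0.38,0],[-0.4,-0.38,0],[-0.4,-0.38,0],[-0.4,-0.38,0],[-0.4,-0.38,0],[-0.4,-0.38,0],[-0.4,-0.38,0],[-0.4,-0.38,0],[-0.4,-0.38,0],[-0.4,-0.38,0],[-0.4,-0.38,0]],"rotation":[[0,0,0],[0,0,0],[0,0,0],[0,0,0],[0,0,0],[0,0,0],[0,0,0],[0,0,0],[0,0,0],[0,0,0],[0,0,0],[0,0,0],[0,0,0],[0,0,0],[0,0,0]],"gripper":[85,85,85,85,85,85,85,85,85,85,85,85,85,85,85]}'
python3 - <<'E'
from h import *
cam('side','s9'); cam('top','t9'); a=cv2.imread('pics/s9.png')[140:255,195:330]; t=cv2.imread('pics/t9.png')[112:252,50:362]
# expected rim outlines at nominal seated height, socket centres
C=[(.6607,.1905),(.658,.1055),(.655,.0195),(.6525,-.066)]; th=np.linspace(0,2*np.pi,40)
a=cv2.resize(a,None,fx=4,fy=4,interpolation=cv2.INTER_CUBIC); show([])
for (x,y),r,z in zip(C,(.025,.032,.0325,.03),(.096,.074,.084,.084)):
    q=proj('s9',np.c_[x+r*np.cos(th),y+r*np.sin(th),0*th+z]); cv2.polylines(a,[((q-[195,140])*4).astype(np.int32)],True,(0,255,0),1)
cv2.imwrite('pics/f_side.png',a); cv2.imwrite('pics/f_top.png',cv2.resize(t,None,fx=2.56,fy=2.56,interpolation=cv2.INTER_CUBIC))
E
```

```text
time_s: 28.53
eef_pos: [0.6533, -0.0664, 0.2231]
tool_rot: [2.223, 2.214, 0.005]
ft_force: [-0.1, -0.4, -0.7]
grip_width: 0.0851
gripper_force: 0.0
time_s: 29.78
eef_pos: [0.3469, -0.3835, 0.2192]
tool_rot: [-2.223, -2.217, -0.001]
ft_force: [0.0, -0.2, 0.1]
grip_width: 0.0851
gripper_force: 0.0
t 29.8833 pos [ 0.3472 -0.3837  0.2198] yawY -0.002 z [-4.e-04  1.e-03 -1.e+00]
```

View pics/f_side.png

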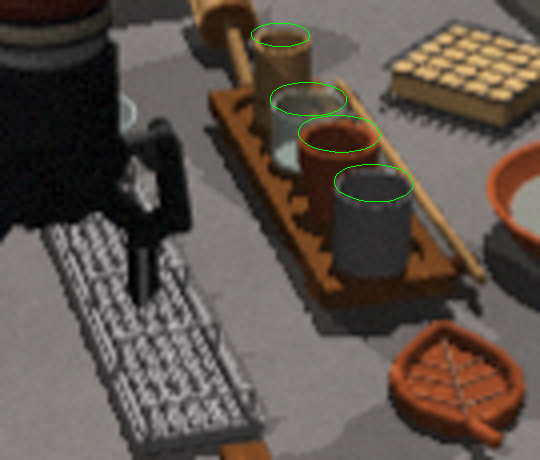

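View pics/f_top.png

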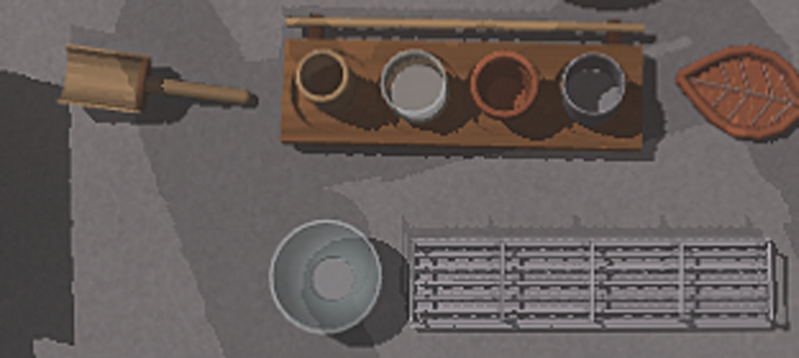

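All four rims sit at the outline expected for a fully seated pot. The order is bamboo, glass, terracotta, steel, and the bystanders haven't moved. I'll hand in the job.

```bash
python3 -c "
from rig import ctrl
print(ctrl.job_done())"
```

```text
the job is handed in; nothing more can be done
None
```

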